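Set the keeper screw of a luthier's thickness gauge

TASK

On the bench thickness gauge, use the red-balled lift lever to let the gauge arm gently down until its tip rests on the anvil, then swing the lever back to lift and lock the arm again. Then set the keeper: turn the brass thumbscrew clockwise until it seats on the lifted arm, back it off a quarter turn, and finish while still gripping the thumbscrew there, so that it cannot creep while I nip up its lock nut. Work the arm only by its lever, and leave the chisel, the offcut and the glue bottle where they lie.

Things in the scene. Friction and masses are not known exactly. Their poses are not given: they have to be found in the camera images.
- gauge: Bench thickness gauge, bolted down: green base plate 300 x 130 x 16 mm. Origin: centre of the plate's underside, on the bench; x runs from the nose (-x: dial, anvil) to the arm pivot (+x), y away from the lever, z up. A level arm, 18 wide, 20 high, centre line 100 mm above the bench, runs along x at y = 0 from pivot (x = +115) to dial (x = -115).
- bridge (a point): Centre of the top of the dark steel bridge that straddles the arm and carries the thumbscrew: 24 mm along gauge x, 76 mm along gauge y, 135 mm above the bench, at gauge x = -45, y = 0.
- beam (a joint): Angle of the gauge arm about its pivot: 0 = level, lifted and arrested; grows as the nose goes down; 0.085 rad = tip on the anvil (a drop of about 20 mm). The arm is nose-heavy and just rests on an eccentric on the lever's shaft, so it follows the lever down by its own weight.
- gauge_arm: The gauge arm with its dial indicator, moved only by the lever: do not push it. Origin: on the pivot axis, in the middle of the arm, 115 mm from the gauge's origin towards +x, 100 mm above the bench.
- dial (a point): Centre of the dial indicator on the nose of the arm: a round case 56 mm across and 24 mm thick, its axis along the gauge, its top 168 mm above the bench when the arm is level.
- tip (a point): The measuring tip under the dial; it stands about 20 mm above the anvil when the arm is lifted.
- anvil (a point): Top of the steel anvil, 42.5 mm above the bench.
- lever (a joint): Angle of the lift lever: 0 = arm lifted and arrested (the lever leans 0.70 rad from upright towards the pivot end, gauge +x), 1.4 rad = arm let down (it leans 0.70 rad towards the nose, gauge -x); stops at both ends. The tip reaches the anvil at about 1.2 rad. It stays where it is left; about 1 to 2 N at the ball moves it.
- lever_ball (a point): Red ball, 24 mm in diameter, on the end of the lift lever (an 8 mm steel rod). This is its centre, 105 mm from lever_pivot. It swings in the gauge's x-z plane, 100 mm to the -y side of the arm, its centre 139 mm above the bench at either end of the swing and 164 mm in the middle.
- lever_pivot (a point): Point on the lever's turning axis (which runs along the gauge's y axis) in the plane in which the ball swings; fixed, 59 mm above the bench.
- screw (a joint): Angle of the keeper thumbscrew: 0 = seated (its foot bears on the lifted arm; a hard stop), growing as it is backed off counter-clockwise seen from above; it rises 2 mm a turn. It starts 1.0 to 2.5 rad off its seat. It stays where it is left; about 0.06 Nm turns it, and at the seat the torque rises sharply.
- thumbscrew: The brass keeper thumbscrew. Origin: on its vertical axis at bench height (2 mm a turn above it when backed off). Its flat upright wing is 32 mm wide along its own x, 9 mm thick along its own y, from 153 to 177 mm above the origin, with a black mark on its +x half; at the seat its x axis lies along the gauge's x. Under the wing, turning with it: a 20 mm hub and a 22 mm lock nut.
- wing_grip (a point): Point on the screw's axis in the middle of the wing, 166 mm above the bench when seated: where to grip it across its 9 mm thickness. Its axes are the thumbscrew's.
- chisel: Wood-handled chisel, 240 mm long, 27 mm thick, lying on the bench beside the gauge. Origin: middle of its length, on the bench; its x axis points to the blade. Leave it alone.
- offcut: Pale wood offcut, 120 x 45 x 28 mm, lying on the bench on the lever's side. Origin: centre of its underside. Leave it alone.
- glue: Yellow glue bottle with a red cap, 52 mm in diameter, 115 mm tall, standing behind the pivot end of the gauge. Origin: centre of its underside. Leave it alone.

How it is judged (in metres and radians):
On the way, in this order (a step that is already met when the one before it is completed fails the run):
1. the arm is let down by its lever until its tip rests on the anvil (value of joint lever above 1.15 rad and value of joint beam above 0.078 rad), for 0.2 s.
2. the lever is swung back and the arm is lifted and locked again (value of joint lever below 0.2 rad and value of joint beam below 0.01 rad), for 0.2 s.
3. the thumbscrew is turned in until it seats, with the arm lifted (all of step 2 and value of joint screw below 0.08 rad), for 0.1 s.
At the end, for the whole second after the job is handed in: The thumbscrew stands a quarter turn (90 degrees, 25 either way) off its seat, at rest, gripped by the fingers (more than 2 N on its wing); the lever is back at its arrested end (within 0.2 rad) with the arm level (within 0.01 rad); chisel, offcut and bottle within 15 mm of where they were (all of step 2 and value of joint screw between 1.13 and 2.01 rad and velocity of joint screw between -0.1 and 0.1 rad/s and contact force between the fingers and thumbscrew above 2 N and distance of each of chisel, offcut, glue from where it was at the start of the episode below 0.015 m); the arm keeps its last pose, push and grip.
It fails at once if the arm is let drop: its tip comes down faster than about 0.12 m/s (velocity of joint beam above 0.5 rad/s).
It fails at once if the robot pushes on the gauge arm or its dial with more than 4 N (contact force between any of the fingers, the arm and gauge_arm above 4 N).
It fails at once if the chisel, the offcut or the glue bottle is moved or knocked over (distance of any of chisel, offcut, glue from where it was at the start of the episode above 0.015 m or angle between glue's own z axis and vertical above 0.5 rad).
It also fails if it takes over 72 s, if anything falls off the work surface, if the arm or the gripper's body presses on something with over 40 N, if the wrist force passes 120 N, or if a joint passes its speed limit or range.

ROBOT

A 6-joint arm with a two-finger parallel gripper is mounted at the origin on the work surface. World frame = base frame: x ahead of the robot, y to its left, z up, the work surface at z = 0. Lengths are in mm, angles in rad, forces in N, time in s.
With the tool pointing down it reaches from about 275 to 1000 mm from the base axis. Payload 8.4 kg.
Tool frame: the origin (TCP) lies between the finger pads; the fingertips stand r.finger_overhang ahead of it and the grasp point (between the pads) is the TCP (r.finger_overhang is the distance from the TCP to the fingertips, in mm); z points along the fingers, y is the line along which they close (so a half turn about z gives the same grasp; the last joint's range is limited). The gripper opens to 85 mm and grips with 20 to 120 N. Pads are 22 mm wide; open, the fingers measure 114 mm over their backs; the gripper's body (76 mm by 85 mm) begins 54 mm behind the grasp point. The pads swing forward as they close: fully open they stand 13 mm farther back than shut.
Start: joints at [-1.215, 0.353, 1.633, -0, 1.155, -0.002], TCP at [218.883, -585.422, 250.281] pointing down, gripper open.
Joint ranges: [-2.63, 2.63], [-0.92, 2.1], [0.06, 2.66], [-1.3, 4.44], [0, 2.69], [-3.02, 3.02]. Speed limits (rad/s): [2.22, 2.22, 2.79, 3.14, 3.14, 3.14].

INTERFACE

Orientations are given as [roll, pitch, yaw] about the fixed x, y, z axes, in that order (R = Rz(yaw) Ry(pitch) Rx(roll)).
In Python, from rig import r, cams, sign_off gives the robot as it stands.
- The arm moves only by the shell command python3 -m crank 'ROWS' [FORCE]. ROWS is JSON, a list of rows, each a list of 7 numbers: the shift along the tool's x, y, z in m, then the turn, a rotation vector about the tool's x, y, z in rad, then the closure, from 0 (fully open) to 1 (shut). In form: [[dx, dy, dz, ax, ay, az, gripper], ...]. A call has 1 to 5 rows; each row is the pose to reach, as a shift and turn from the pose commanded when the call began, along the tool's axes at that moment; what a row does not reach only later rows make up. A row lasts 1/10 s, in which the tool goes at most 50 mm and 8.59 degrees, less where a joint would pass 70% of its speed; a pose out of reach is approached as far as the arm can. A call with a gripper value outside its range is refused whole. The fingers move at their own pace and stop on an object; FORCE is the grip in N (left out, the last holds). Time passes only in rows, so rows that repeat a pose let the fingers close. It gives the time, the measured TCP pose, the force, the opening and the grip force at its end, in the units of the state.
- r.sense(): the state, without advancing time (a new reading comes with each control period).
- cams.grab_frame(name): name is "scene" or "top" or "wrist"; returns a dict with "image" (420x560x3 uint8, red, green, blue), "fx", "fy", "cx", "cy" (pixels), "D" ([k1, k2, p1, p2, k3] as OpenCV has them; the pictures are not rectified), "position" and "orientation" of the camera in the world. Camera axes: x right, y down, z forward; pixel columns grow to the right and rows downward; lengths in mm; the calibration is good to about 2 mm. A picture is of the moment at which its call begins. There is no depth.
- sign_off(): hands the job in; it is judged then, once.
The state is a dict: "clock": time; "qpos": joint angles; "qvel": joint speeds; "joint_efforts": joint torques, N m; "eef_pos": TCP position; "tcp_rot": TCP orientation; "contact_force": force on the tool from outside, world axes, zero at the start; "wrist_torque": the same for the moment, N m; "opening": opening from 0.0 (shut) to 1.0 (fully open); "grasp_force": force on a finger pad.
Only numpy, scipy, OpenCV 4.12 (cv2) and the standard library are available. Lean on these libraries where they do the work, as an engineer would, in place of code of your own. Each camera call takes 0.05 s, during which the arm holds its last target. There are 200 camera calls.

## Working session

There is one attempt and no reset: what is moved stays moved. The work goes in short steps, Python scripts to look and compute and a shell command to move; the robot and the scene stay as the last step left them, time stands still between calls to the robot, and variables do not carry over. Pictures are saved under pics/ and viewed, at most 10 in all, crops included, and the job is handed in when it is done.

```bash
ls; mkdir -p pics
python3 - <<'E'
from rig import r,cams
import cv2
print(r.sense(), r.finger_overhang)
for n in ("scene","top"):
    f=cams.grab_frame(n); cv2.imwrite(f"pics/{n}0.png",f["image"][:,:,::-1]); print({k:v for k,v in f.items() if k!="image"})
E
```

```text
pics
{'clock': 0.0, 'qpos': array([-1.21538699e+00,  3.53666318e-01,  1.63415002e+00, -1.59897655e-05,
        1.15519721e+00, -2.37007418e-03]), 'qvel': array([ 0.00162336, -0.00157824, -0.0003568 ,  0.00047493, -0.00105874,
        0.00090879]), 'joint_efforts': array([ 3.71615170e-03, -6.05249405e+01, -3.42069340e+01,  4.13323323e-04,
        9.42733604e-03, -5.78071990e-07]), 'eef_pos': array([ 218.72535946, -584.98789228,  249.54351755]), 'tcp_rot': array([-3.14017173e+00,  1.12517755e-05,  3.57785883e-01]), 'contact_force': array([-0.22151062,  0.22793777,  0.45605033]), 'wrist_torque': array([-0.00851735, -0.03544783,  0.02768285]), 'grasp_force': 0.0, 'opening': 0.9981660384264744} 19.0
{'fx': 455.1375134848008, 'fy': 455.1375134848008, 'cx': 275.799196647933, 'cy': 210.39767751883883, 'D': array([-0.00600266,  0.        ,  0.        ,  0.        ,  0.        ]), 'position': array([1071.53091428,  749.93488897,  702.60697529]), 'orientation': array([-2.14265348,  0.01850699,  2.59615699])}
{'fx': 406.5103504016359, 'fy': 406.5103504016359, 'cx': 280.01099706510024, 'cy': 209.6486414684287, 'D': array([-0.00274325,  0.        ,  0.        ,  0.        ,  0.        ]), 'position': array([ 563.32152498,  -13.58833562, 1015.68223228]), 'orientation': array([-3.06134482,  0.01596442, -1.5839355 ])}
```

View pics/scene0.png

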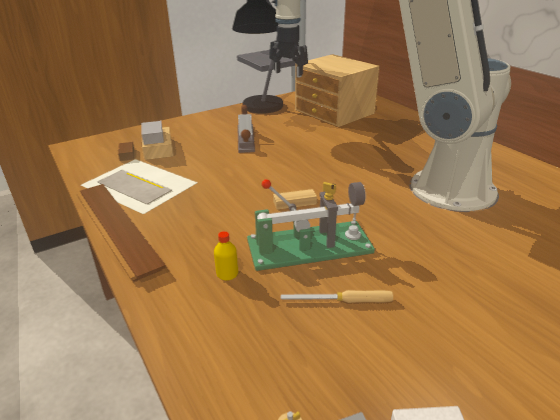

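View pics/top0.png

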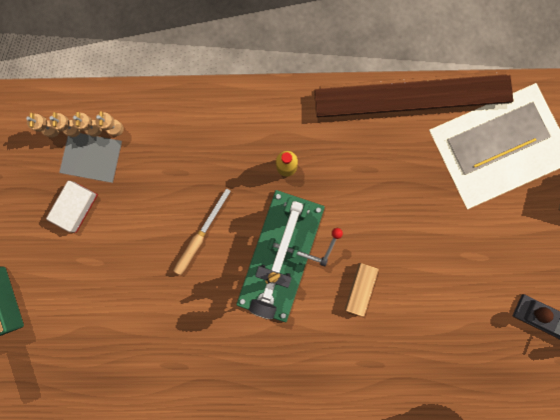

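Both views show the gauge near the middle, nose towards the robot. In top, the red ball is at (337,233), the thumbscrew about (274,277), the offcut (363,290), the chisel (203,231) and the glue (287,161). I'll enlarge both.

Run:
```python
import cv2
a=cv2.imread("pics/top0.png")[185:330,225:385]; cv2.imwrite("pics/topc.png",cv2.resize(a,None,fx=4,fy=4,interpolation=cv2.INTER_CUBIC))
a=cv2.imread("pics/scene0.png")[170:280,235:395]; cv2.imwrite("pics/scenec.png",cv2.resize(a,None,fx=5,fy=5,interpolation=cv2.INTER_CUBIC))
```

```text
(no output)
```

View pics/topc.png

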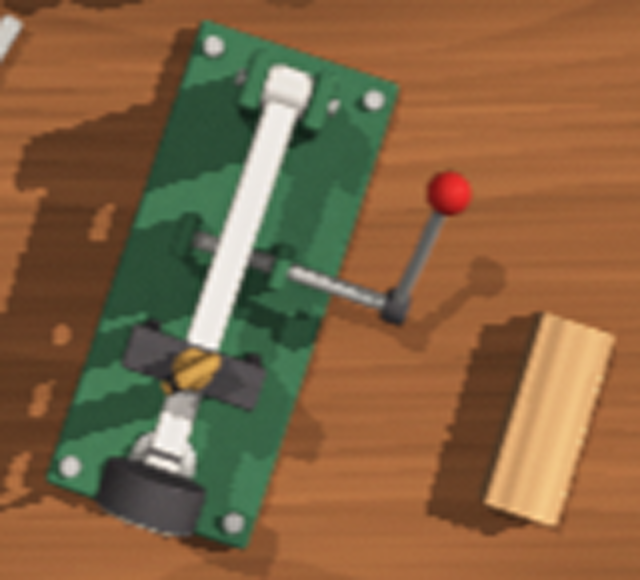

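View pics/scenec.png

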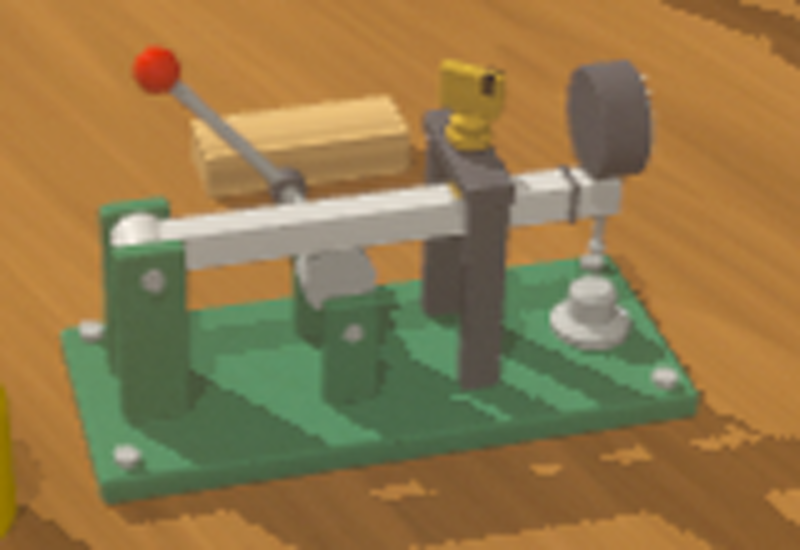

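The crops give me plate corners in both views: top crop (203,22), (398,88), (246,548), (50,480) and scene crop (105,487), (695,402), (613,258), (64,335). The ball is at (449,193) and (157,70). The wing runs roughly (165,388) to (220,352) in top, with the mark towards the nose/far side from the lever.

```bash
cat > h.py <<'E'
import numpy as np, cv2
from scipy.spatial.transform import Rotation as R
CAL={"scene":(455.1375,275.799,210.398,-.006003,[1071.531,749.935,702.607],[-2.14265348,0.01850699,2.59615699]),
"top":(406.51035,280.011,209.6486,-.002743,[563.3215,-13.5883,1015.6822],[-3.06134482,0.01596442,-1.5839355])}
def proj(n,P,cal=None):
    f,cx,cy,k,p,o=cal or CAL[n]
    Rc=R.from_euler("xyz",o).as_matrix().T
    K=np.array([[f,0,cx],[0,f,cy],[0,0,1]])
    return cv2.projectPoints(np.atleast_2d(P).astype(float),cv2.Rodrigues(Rc)[0],-Rc@np.array(p),K,np.array([k,0,0,0,0]))[0][:,0]
def crop(n,q):
    q=np.array(q,float); s,o=(4,(225,185)) if n=="top" else (5,(235,170))
    return (q+.5)/s-.5+o
def G(g,P):
    P=np.atleast_2d(P).astype(float); c,s=np.cos(g[2]),np.sin(g[2])
    return np.c_[g[0]+c*P[:,0]-s*P[:,1], g[1]+s*P[:,0]+c*P[:,1],P[:,2]]
E
python3 - <<'E'
from h import *
from scipy.optimize import least_squares as LS
C=np.array([[150,65,16],[150,-65,16],[-150,-65,16],[-150,65,16]])
T=crop("top",[(203,22),(398,88),(246,548),(50,480)]); S=crop("scene",[(105,487),(64,335),(613,258),(695,402)])
bt,bs=crop("top",[(449,193)]),crop("scene",[(157,70)])
def res(v):
    g=v[:3]; b=G(g,[[v[3],-100,139]])
    return np.r_[(proj("top",G(g,C))-T).ravel(),(proj("scene",G(g,C))-S).ravel(),(proj("top",b)-bt).ravel(),(proj("scene",b)-bs).ravel()]
o=LS(res,[600,0,-.3,60]); v=o.x; g=v[:3]; print(v,np.round(o.fun,1))
for n,q in(("ball",(v[3],-100,139)),("leverpivot",(v[3]-105*np.sin(.7),-100,59)),("wing",(-45,0,166.5)),("dial",(-127,0,140))): print(n,G(g,[q]).round(1))
b=LS(lambda p:np.r_[(proj("top",p)-bt).ravel(),(proj("scene",p)-bs).ravel()],G(g,[[v[3],-100,139]])[0]); print("tri ball",b.x,b.fun)
# predicted wing ends
for a in (1,1.5,2,2.4):
    W=[G(g,[(-45+16*s*np.cos(a),16*s*np.sin(a),z)])[0] for s in(1,-1) for z in (177.5,153.5)]
    print(a,"top",((proj("top",W)-[225,185])*4).round().tolist(),"scene",((proj("scene",W)-[235,170])*5).round().tolist())
E
```

```text
[ 5.33226780e+02  1.46532437e+00 -3.38459137e-01  8.75996670e+01] [-0.3 -1.5  0.8 -1.3  0.1  1.  -1.7  0.4 -0.7 -0.3 -0.9 -1.6 -0.2 -1.3
  2.1 -1.2 -0.1 -0.2  0.3  0.5]
ball [[ 582.7 -121.9  139. ]]
leverpivot [[518.8 -99.5  59. ]]
wing [[490.8  16.4 166.5]]
dial [[413.4  43.6 140. ]]
tri ball [ 582.54768699 -122.19110084  140.15430029] [ 0.11349316 -0.18859265  0.25746098  0.01605315]
1 top [[170.0, 348.0], [172.0, 345.0], [209.0, 397.0], [210.0, 393.0]] scene [[464.0, 84.0], [461.0, 128.0], [482.0, 52.0], [479.0, 96.0]]
1.5 top [[161.0, 360.0], [163.0, 357.0], [218.0, 385.0], [219.0, 381.0]] scene [[481.0, 85.0], [478.0, 129.0], [465.0, 51.0], [463.0, 95.0]]
2 top [[158.0, 376.0], [161.0, 372.0], [221.0, 369.0], [221.0, 366.0]] scene [[496.0, 81.0], [493.0, 126.0], [450.0, 55.0], [448.0, 99.0]]
2.4 top [[162.0, 388.0], [164.0, 383.0], [217.0, 357.0], [218.0, 354.0]] scene [[504.0, 76.0], [501.0, 120.0], [442.0, 60.0], [440.0, 104.0]]
```

Fit is good to about 1 px. The ball is at (582.6, -122, 139.5), the wing at (491, 16), gauge yaw is -0.338, and the screw is about 2.4 rad off. First I'll align the tool with the gauge and move towards the ball.

```bash
python3 -m crank '[[0.04,-0.0244,0,0,0,0.14,0],[0.08,-0.0488,0,0,0,0.28,0],[0.12,-0.0732,0,0,0,0.42,0],[0.16,-0.0976,0,0,0,0.56,0],[0.2,-0.122,0,0,0,0.696,0]]' 20
cat >> h.py <<'E'
def delta(t):
    from rig import r
    s=r.sense(); Rm=R.from_euler("xyz",s["tcp_rot"])
    print("t",s["clock"],"tcp",s["eef_pos"].round(1),s["tcp_rot"].round(3),"q",s["qpos"].round(2),"F",s["contact_force"].round(1),"T",s["wrist_torque"].round(2),"open",round(s["opening"],3),"grip",round(s["grasp_force"],1))
    print("tool shift mm",Rm.inv().apply(np.array(t)-s["eef_pos"]).round(1))
E
python3 -c "
from h import *
delta([582.6,-122,200])"
```

```text
clock: 0.6
eef_pos: [364.1, -399.5, 250.1]
tcp_rot: [-3.141, 0.0, -0.344]
contact_force: [0.3, -0.3, 0.3]
opening: 1.005
grasp_force: 0.0
t 0.6 tcp [ 364.1 -399.5  250.1] [-3.141  0.    -0.344] q [-0.83  0.22  1.81  0.    1.11  1.08] F [ 0.3 -0.3  0.3] T [-0.02  0.03 -0.02] open 1.005 grip 0.0
tool shift mm [ 112.1 -334.9   50.1]
```

```bash
python3 -m crank '[[0.0145,-0.0435,0,0,0,0,0],[0.029,-0.087,0,0,0,0,0],[0.0435,-0.1305,0,0,0,0,0],[0.058,-0.174,0,0,0,0,0],[0.07,-0.21,0,0,0,0,0]]'
python3 -m crank '[[0.0145,-0.043,0,0,0,0,0],[0.029,-0.086,0,0,0,0,0],[0.042,-0.125,0,0,0,0,0],[0.042,-0.125,0.025,0,0,0,0],[0.042,-0.125,0.05,0,0,0,0]]'
python3 - <<'E'
from h import *
delta([582.6,-122,139.5])
from rig import cams
f=cams.grab_frame("wrist"); cv2.imwrite("pics/w1.png",f["image"][:,:,::-1])
cal=(f["fx"],f["cx"],f["cy"],f["D"][0],f["position"],f["orientation"])
print(f["D"],f["position"],proj("",[[582.6,-122,139.5],[518.8,-99.5,59],[491,16.4,177.5]],cal))
E
```

```text
clock: 1.1
eef_pos: [500.1, -224.1, 250.1]
tcp_rot: [-3.141, 0.0, -0.337]
contact_force: [0.7, -0.3, -0.1]
opening: 1.0
grasp_force: 0.0
clock: 1.6
eef_pos: [581.2, -120.9, 199.9]
tcp_rot: [-3.141, -0.001, -0.335]
contact_force: [-0.6, 0.5, -1.0]
opening: 0.994
grasp_force: 0.0
t 1.6 tcp [ 581.2 -120.9  199.9] [-3.141e+00 -1.000e-03 -3.350e-01] q [-0.21  0.36  1.75 -0.    1.03  1.7 ] F [-0.6  0.5 -1. ] T [ 0.03 -0.03  0.01] open 0.994 grip 0.0
tool shift mm [ 1.6  0.6 60.4]
[-0.02628766  0.          0.          0.          0.        ] [ 655.01169705 -147.71968146  325.49118438] [[278.8702954  234.02700254]
 [278.84163366 266.64660373]
 [132.42246882 433.06990415]]
```

View pics/w1.png

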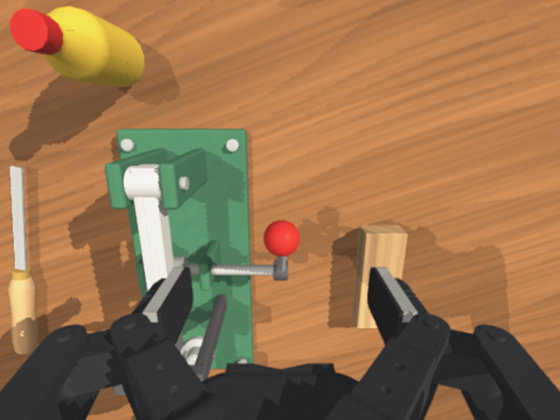

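The wrist view shows the ball at (281,238), against a predicted (279,234), so about 2 mm off. I'll descend and grip it.

```bash
python3 -m crank '[[0,0.0015,0.015,0,0,0,0.35],[0,0.0015,0.03,0,0,0,0.35],[0,0.0015,0.045,0,0,0,0.35],[0,0.0015,0.06,0,0,0,0.35],[0,0.0015,0.06,0,0,0,0.35]]' 20
python3 -m crank '[[0,0,0,0,0,0,0.6],[0,0,0,0,0,0,0.8],[0,0,0,0,0,0,0.8],[0,0,0,0,0,0,0.8],[0,0,0,0,0,0,0.8]]' 20
python3 -c "
from h import *
delta([582,-123,139.5])"
```

```text
clock: 2.15
eef_pos: [578.3, -123.6, 138.0]
tcp_rot: [3.141, 0.003, -0.338]
contact_force: [0.3, -0.2, -1.0]
opening: 0.653
grasp_force: 0.0
clock: 2.65
eef_pos: [580.8, -122.2, 141.2]
tcp_rot: [-3.139, -0.002, -0.338]
contact_force: [2.8, 8.9, -1.7]
opening: 0.261
grasp_force: 19.7
t 2.65 tcp [ 580.8 -122.2  141.2] [-3.139e+00 -2.000e-03 -3.380e-01] q [-0.21  0.43  1.8   0.    0.92  1.7 ] F [ 2.8  8.9 -1.7] T [ 1.43 -0.4   0.08] open 0.261 grip 19.7
tool shift mm [1.4 0.4 1.7]
```

```bash
python3 -m crank '[[-0.0084,-0.0012,-0.0064,0,0,0,0.8],[-0.0173,-0.0012,-0.0118,0,0,0,0.8],[-0.0268,-0.0012,-0.0164,0,0,0,0.8],[-0.0366,-0.0012,-0.02,0,0,0,0.8],[-0.0468,-0.0012,-0.0226,0,0,0,0.8]]'
python3 -c "
from h import *
delta([582-46.8*.943,-123+46.8*.332,162.1])"
```

```text
clock: 3.15
eef_pos: [536.5, -106.3, 164.1]
tcp_rot: [-3.14, -0.003, -0.338]
contact_force: [4.6, 5.2, -2.2]
opening: 0.263
grasp_force: 19.7
t 3.15 tcp [ 536.5 -106.3  164.1] [-3.14e+00 -3.00e-03 -3.38e-01] q [-0.2   0.33  1.88  0.    0.92  1.71] F [ 4.6  5.2 -2.2] T [ 0.83 -0.72  0.02] open 0.263 grip 19.7
tool shift mm [1.7 0.6 2. ]
```

```bash
python3 -m crank '[[-0.0104,-0.0005,-0.0016,0,0,0,0.8],[-0.0208,-0.0005,-0.0021,0,0,0,0.8],[-0.0313,-0.0005,-0.0016,0,0,0,0.8],[-0.0417,-0.0005,0,0,0,0,0.8],[-0.0519,-0.0005,0.0026,0,0,0,0.8]]'
python3 -m crank '[[-0.0098,0,0.0036,0,0,0,0.8],[-0.0193,0,0.0082,0,0,0,0.8],[-0.0282,0,0.0136,0,0,0,0.8],[-0.0333,0,0.0174,0,0,0,0.8],[-0.0333,0,0.0174,0,0,0,0.8]]'
python3 -m crank '[[0,0,0,0,0,0,0.8],[0,0,0,0,0,0,0.8],[0,0,0,0,0,0,0.8]]'
python3 - <<'E'
from h import *
g=[533.227,1.465,-.33846]
s=__import__("rig").r.sense(); d=s["eef_pos"]-G(g,[[87.6-67.6,-100,59]])[0]
print("lever est",.7-np.arctan2(d[0]*np.cos(g[2])+d[1]*np.sin(g[2]),d[2]),np.linalg.norm(d))
delta(s["eef_pos"])
from rig import cams
f=cams.grab_frame("scene")["image"][:,:,::-1][170:280,235:395]; cv2.imwrite("pics/s2.png",cv2.resize(f,None,fx=5,fy=5,interpolation=cv2.INTER_CUBIC))
E
```

```text
clock: 3.65
eef_pos: [487.3, -88.9, 161.3]
tcp_rot: [-3.141, -0.002, -0.338]
contact_force: [3.9, 5.4, 3.5]
opening: 0.262
grasp_force: 20.5
clock: 4.15
eef_pos: [454.2, -77.2, 142.7]
tcp_rot: [-3.141, 0.002, -0.338]
contact_force: [1.5, 8.1, 1.2]
opening: 0.262
grasp_force: 21.1
clock: 4.45
eef_pos: [454.6, -77.4, 142.9]
tcp_rot: [-3.141, 0.002, -0.338]
contact_force: [0.6, 8.5, 1.9]
opening: 0.262
grasp_force: 21.2
lever est 1.3810028765358466 108.0482526669693
t 4.45 tcp [454.6 -77.4 142.9] [-3.141e+00  2.000e-03 -3.380e-01] q [-0.17  0.25  2.07  0.    0.83  1.74] F [0.6 8.5 1.9] T [ 1.3  -0.1   0.02] open 0.262 grip 21.2
tool shift mm [0. 0. 0.]
```

View pics/s2.png

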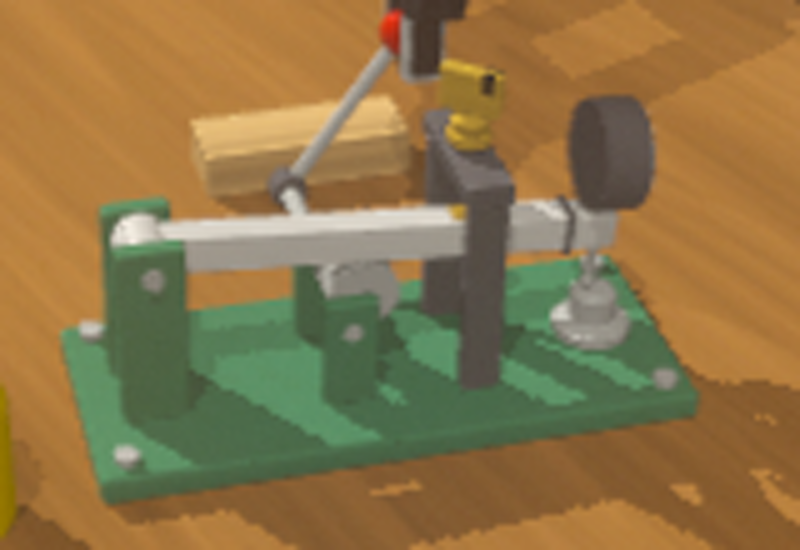

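The tip rests on the anvil (dial dropped, about (610,150) in the crop) and the lever leans to the nose. Swinging it back.

```bash
python3 -m crank '[[0.0051,-0.001,-0.0038,0,0,0,0.8],[0.014,-0.001,-0.0092,0,0,0,0.8],[0.0235,-0.001,-0.0138,0,0,0,0.8],[0.0333,-0.001,-0.0174,0,0,0,0.8],[0.0435,-0.001,-0.02,0,0,0,0.8]]'
python3 -m crank '[[0.0104,0,-0.0016,0,0,0,0.8],[0.0209,0,-0.0021,0,0,0,0.8],[0.0313,0,-0.0016,0,0,0,0.8],[0.0417,0,0,0,0,0,0.8],[0.0519,0,0.0026,0,0,0,0.8]]'
python3 -m crank '[[0.0098,0,0.0036,0,0,0,0.8],[0.0193,0,0.0082,0,0,0,0.8],[0.0282,0,0.0136,0,0,0,0.8],[0.0366,0,0.02,0,0,0,0.8],[0.038,0,0.0215,0,0,0,0.8]]'
python3 -m crank '[[0,0,0,0,0,0,0.8],[0,0,0,0,0,0,0.8],[0,0,0,0,0,0,0.8]]'
python3 - <<'E'
from h import *
delta([582,-123,139.5])
E
```

```text
clock: 5.0
eef_pos: [497.4, -92.2, 163.0]
tcp_rot: [3.141, 0.001, -0.338]
contact_force: [-2.3, 1.9, -6.1]
opening: 0.261
grasp_force: 20.1
clock: 5.5
eef_pos: [547.1, -109.7, 160.4]
tcp_rot: [3.141, -0.001, -0.338]
contact_force: [-4.0, -2.4, 1.2]
opening: 0.262
grasp_force: 20.3
clock: 6.0
eef_pos: [583.7, -122.7, 138.9]
tcp_rot: [3.141, -0.002, -0.338]
contact_force: [-6.7, -2.9, 15.9]
opening: 0.259
grasp_force: 21.5
clock: 6.3
eef_pos: [583.5, -122.6, 139.3]
tcp_rot: [3.141, -0.003, -0.338]
contact_force: [-1.6, -5.6, 4.2]
opening: 0.265
grasp_force: 20.8
t 6.3 tcp [ 583.5 -122.6  139.3] [ 3.141e+00 -3.000e-03 -3.380e-01] q [-0.21  0.43  1.79 -0.    0.92  1.7 ] F [-1.6 -5.6  4.2] T [-0.75  0.32  0.01] open 0.265 grip 20.8
tool shift mm [-1.3  0.9 -0.2]
```

```bash
python3 -m crank '[[0,0,0,0,0,0,0.5],[0,0,0,0,0,0,0.35],[0,0,0,0,0,0,0.35],[0,0,-0.015,0,0,0,0.35],[0,0,-0.05,0,0,0,0.35]]'
python3 -m crank '[[0,0,-0.04,0,0,-0.14,0.35],[0,0,-0.06,0,0,-0.28,0.35],[0,0,-0.06,0,0,-0.42,0.35],[0,0,-0.06,0,0,-0.56,0.35],[0,0,-0.06,0,0,-0.7,0.35]]'
python3 -m crank '[[0,0,0,0,0,-0.14,0.35],[0,0,0,0,0,-0.28,0.35],[0,0,0,0,0,-0.42,0.35],[0,0,0,0,0,-0.56,0.35],[0,0,0,0,0,-0.7,0.35]]'
python3 -m crank '[[0,0,0,0,0,-0.14,0.35],[0,0,0,0,0,-0.28,0.35],[0,0,0,0,0,-0.42,0.35],[0,0,0,0,0,-0.56,0.35],[0,0,0,0,0,-0.7,0.35]]'
python3 - <<'E'
from h import *
delta([490.8,16.4,240])
from rig import cams
f=cams.grab_frame("top")["image"][:,:,::-1]; cv2.imwrite("pics/t3.png",f)
E
```

```text
clock: 6.8
eef_pos: [580.3, -121.1, 187.5]
tcp_rot: [3.141, 0.005, -0.338]
contact_force: [1.4, 0.7, 0.2]
opening: 0.65
grasp_force: 0.0
clock: 7.3
eef_pos: [582.2, -121.5, 250.4]
tcp_rot: [3.141, -0.002, 0.368]
contact_force: [0.7, -0.2, -0.6]
opening: 0.648
grasp_force: 0.0
clock: 7.8
eef_pos: [582.1, -121.5, 250.0]
tcp_rot: [3.141, -0.0, 1.068]
contact_force: [-0.3, 1.0, 0.3]
opening: 0.652
grasp_force: 0.0
clock: 8.3
eef_pos: [582.1, -121.5, 250.0]
tcp_rot: [3.141, 0.0, 1.768]
contact_force: [-0.2, 1.0, 0.4]
opening: 0.65
grasp_force: 0.0
t 8.3 tcp [ 582.1 -121.5  250. ] [3.141 0.    1.768] q [-0.21  0.31  1.7   0.    1.13 -0.41] F [-0.2  1.   0.4] T [0.01 0.01 0.04] open 0.65 grip 0.0
tool shift mm [153.1 -62.6   9.9]
```

```bash
python3 -m crank '[[0.0385,-0.0156,0,0,0,-0.14,0.35],[0.077,-0.0313,0,0,0,-0.29,0.35],[0.115,-0.047,0,0,0,-0.29,0.35],[0.153,-0.0625,0,0,0,-0.29,0.35],[0.153,-0.0625,0,0,0,-0.29,0.35]]'
python3 - <<'E'
from h import *
delta([490.8,16.4,174])
from rig import cams
f=cams.grab_frame("wrist"); I=f["image"][:,:,::-1]
cal=(f["fx"],f["cx"],f["cy"],f["D"][0],f["position"],f["orientation"])
g=[533.227,1.465,-.33846]
for a in (2.2,2.4): print(a,proj("",[G(g,[(-45+16*s*np.cos(a)-4.5*t*np.sin(a),16*s*np.sin(a)+4.5*t*np.cos(a),177.7)])[0] for s,t in((1,1),(1,-1),(-1,-1),(-1,1))],cal).round(1).tolist())
cv2.imwrite("pics/w4.png",cv2.resize(I[130:330,150:410],None,fx=3,fy=3,interpolation=cv2.INTER_CUBIC))
E
```

```text
clock: 8.85
eef_pos: [488.9, 19.7, 249.6]
tcp_rot: [-3.141, -0.001, 2.052]
contact_force: [0.6, -0.5, 0.2]
opening: 0.652
grasp_force: 0.0
t 8.85 tcp [488.9  19.7 249.6] [-3.141e+00 -1.000e-03  2.052e+00] q [ 0.04  0.14  1.92  0.    1.08 -0.45] F [ 0.6 -0.5  0.2] T [-0.   -0.01 -0.01] open 0.652 grip 0.0
tool shift mm [-3.9  0.1 75.6]
2.2 [[279.8, 213.4], [292.8, 215.8], [283.7, 257.3], [271.3, 255.2]]
2.4 [[275.1, 214.2], [288.2, 214.1], [288.3, 256.6], [275.7, 256.7]]
```

View pics/w4.png

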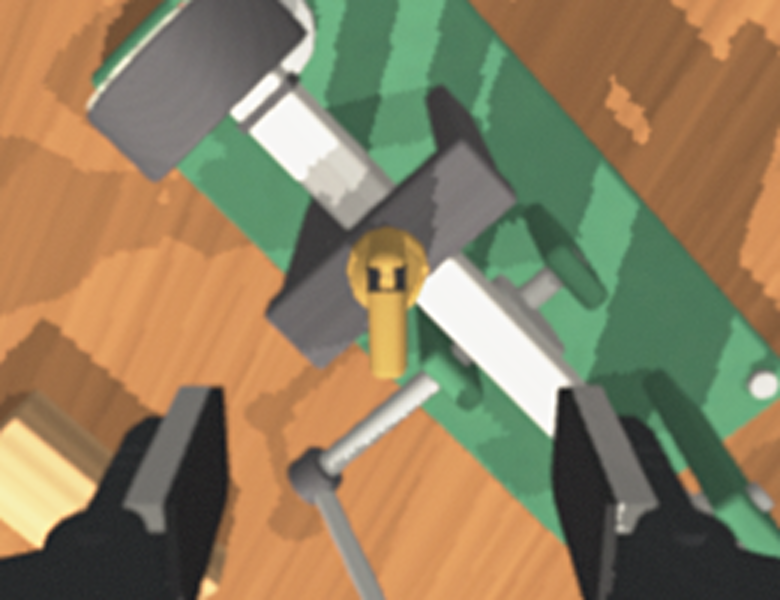

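The wing top runs vertically in the crop from (387,263) to (388,378), so the jaws are aligned. It sits about 2 mm towards -tool y. Descending and closing.

```bash
python3 -m crank '[[-0.003,-0.0015,0.02,0,0,0,0.35],[-0.003,-0.0015,0.04,0,0,0,0.4],[-0.003,-0.0015,0.055,0,0,0,0.5],[-0.003,-0.0015,0.068,0,0,0,0.55],[-0.003,-0.0015,0.0755,0,0,0,0.55]]'
python3 -m crank '[[0,0,0,0,0,0,0.55],[0,0,0,0,0,0,0.55]]'
python3 - <<'E'
from h import *
delta([490.8,16.4,174])
E
```

```text
clock: 9.4
eef_pos: [491.8, 12.8, 172.6]
tcp_rot: [-3.141, -0.0, 2.05]
contact_force: [0.0, 0.5, 0.9]
opening: 0.449
grasp_force: 0.0
clock: 9.6
eef_pos: [492.0, 13.2, 173.7]
tcp_rot: [3.141, 0.0, 2.052]
contact_force: [-0.5, 0.1, -0.6]
opening: 0.451
grasp_force: 0.0
t 9.6 tcp [492.   13.2 173.7] [3.141 0.    2.052] q [ 0.02  0.24  1.99 -0.    0.91 -0.46] F [-0.5  0.1 -0.6] T [-0.01  0.03 -0.05] open 0.451 grip 0.0
tool shift mm [ 3.4  0.4 -0.3]
```

```bash
python3 -m crank '[[0.0025,0,0,0,0,0,0.55],[0.0025,0,0,0,0,0,0.8],[0.0025,0,0,0,0,0,1],[0.0025,0,0,0,0,0,1],[0.0025,0,0,0,0,0,1]]' 30
python3 -m crank '[[0,0,0,0,0,0,1],[0,0,0,0,0,0,1],[0,0,0,0,0,0,1]]'
python3 - <<'E'
from h import *
delta([490.8,16.4,174])
E
```

```text
clock: 10.1
eef_pos: [490.4, 15.6, 173.7]
tcp_rot: [3.141, 0.0, 2.052]
contact_force: [-3.6, 0.1, 6.1]
opening: 0.099
grasp_force: 35.2
clock: 10.4
eef_pos: [490.4, 15.6, 173.7]
tcp_rot: [3.141, 0.0, 2.052]
contact_force: [-1.7, 0.4, 6.5]
opening: 0.095
grasp_force: 35.2
t 10.4 tcp [490.4  15.6 173.7] [3.141 0.    2.052] q [ 0.03  0.24  1.99 -0.    0.91 -0.45] F [-1.7  0.4  6.5] T [-0.03  0.39  0.09] open 0.095 grip 35.2
tool shift mm [ 0.5  0.7 -0.3]
```

```bash
python3 -m crank '[[0,0,0,0,0,0.1,1],[0,0,0,0,0,0.2,1],[0,0,0,0,0,0.3,1],[0,0,0,0,0,0.4,1],[0,0,0,0,0,0.5,1]]'
python3 - <<'E'
from h import *
delta([490.8,16.4,174])
E
python3 -m crank '[[0,0,0.0001,0,0,0.1,1],[0,0,0.0001,0,0,0.2,1],[0,0,0.0002,0,0,0.3,1],[0,0,0.0002,0,0,0.4,1],[0,0,0.0003,0,0,0.5,1]]'
python3 -m crank '[[0,0,0.0001,0,0,0.1,1],[0,0,0.0001,0,0,0.2,1],[0,0,0.0002,0,0,0.3,1],[0,0,0.0002,0,0,0.4,1],[0,0,0.0002,0,0,0.5,1]]'
python3 -m crank '[[0,0,0,0,0,0.1,1],[0,0,0,0,0,0.2,1],[0,0,0,0,0,0.3,1],[0,0,0.0001,0,0,0.4,1],[0,0,0.0001,0,0,0.5,1]]'
python3 - <<'E'
from h import *
delta([490.8,16.4,174])
E
```

```text
clock: 10.9
eef_pos: [489.9, 15.5, 173.6]
tcp_rot: [-3.141, 0.0, 1.548]
contact_force: [-4.1, -1.0, 7.5]
opening: 0.099
grasp_force: 35.2
t 10.9 tcp [489.9  15.5 173.6] [-3.141  0.     1.548] q [ 0.03  0.24  1.99 -0.    0.91  0.05] F [-4.1 -1.   7.5] T [-0.16  0.56 -0.  ] open 0.099 grip 35.2
tool shift mm [ 0.9  0.9 -0.4]
clock: 11.4
eef_pos: [489.5, 15.6, 173.4]
tcp_rot: [-3.14, 0.001, 1.048]
contact_force: [-6.8, -0.3, 10.5]
opening: 0.095
grasp_force: 35.9
clock: 11.9
eef_pos: [489.1, 15.9, 173.2]
tcp_rot: [-3.14, 0.002, 0.548]
contact_force: [-8.1, 2.1, 12.0]
opening: 0.095
grasp_force: 36.0
clock: 12.4
eef_pos: [489.0, 16.3, 173.0]
tcp_rot: [-3.14, 0.003, 0.048]
contact_force: [-8.1, 5.2, 11.2]
opening: 0.098
grasp_force: 36.0
t 12.4 tcp [489.   16.3 173. ] [-3.14e+00  3.00e-03  4.80e-02] q [0.03 0.24 1.99 0.   0.91 1.55] F [-8.1  5.2 11.2] T [0.77 1.24 0.05] open 0.098 grip 36.0
tool shift mm [ 1.8 -0.  -1. ]
```

```bash
for i in 1; do python3 -m crank '[[0.001,0,-0.0003,0,0,0.06,1],[0.001,0,-0.0003,0,0,0.12,1],[0.001,0,-0.0003,0,0,0.18,1],[0.001,0,-0.0003,0,0,0.24,1],[0.001,0,-0.0003,0,0,0.3,1]]'; done
python3 -c "
from h import *
delta([490.8,16.4,174])"
python3 -m crank '[[0,0,0,0,0,0.03,1],[0,0,0,0,0,0.06,1]]'
python3 -c "
from h import *
delta([490.8,16.4,174])"
python3 -m crank '[[0,0,0,0,0,0.03,1],[0,0,0,0,0,0.06,1]]'
python3 -c "
from h import *
delta([490.8,16.4,174])"
```

```text
clock: 12.9
eef_pos: [489.1, 16.6, 172.9]
tcp_rot: [-3.141, 0.005, -0.251]
contact_force: [-11.0, 7.3, 10.7]
opening: 0.094
grasp_force: 35.9
t 12.9 tcp [489.1  16.6 172.9] [-3.141  0.005 -0.251] q [0.03 0.24 1.99 0.   0.92 1.85] F [-11.    7.3  10.7] T [1.   1.43 0.08] open 0.094 grip 35.9
tool shift mm [ 1.7 -0.3 -1.1]
clock: 13.1
eef_pos: [489.1, 16.6, 172.9]
tcp_rot: [-3.141, 0.005, -0.31]
contact_force: [-10.3, 6.5, 9.9]
opening: 0.1
grasp_force: 35.8
t 13.1 tcp [489.1  16.6 172.9] [-3.141  0.005 -0.31 ] q [0.03 0.24 1.99 0.   0.92 1.91] F [-10.3   6.5   9.9] T [1.02 1.49 0.13] open 0.1 grip 35.8
tool shift mm [ 1.7 -0.3 -1.1]
clock: 13.3
eef_pos: [489.1, 16.6, 172.9]
tcp_rot: [3.141, 0.005, -0.369]
contact_force: [-10.2, 7.1, 10.8]
opening: 0.1
grasp_force: 42.3
t 13.3 tcp [489.1  16.6 172.9] [ 3.141  0.005 -0.369] q [0.03 0.24 1.99 0.   0.92 1.97] F [-10.2   7.1  10.8] T [1.1  1.58 0.65] open 0.1 grip 42.3
tool shift mm [ 1.6 -0.4 -1.1]
```

```bash
python3 -m crank '[[0,0,0,0,0,0.025,1],[0,0,0,0,0,0.05,1],[0,0,0,0,0,0.05,1],[0,0,0,0,0,0.05,1]]'
python3 -c "
from h import *
delta([490.8,16.4,174])"
python3 -m crank '[[0,0,0,0,0,0.03,1],[0,0,0,0,0,0.03,1]]'
python3 -c "
from h import *
delta([490.8,16.4,174])"
```

```text
clock: 13.7
eef_pos: [489.1, 16.7, 173.0]
tcp_rot: [3.141, 0.005, -0.416]
contact_force: [-10.8, 6.3, 10.4]
opening: 0.103
grasp_force: 63.4
t 13.7 tcp [489.1  16.7 173. ] [ 3.141  0.005 -0.416] q [0.03 0.24 1.99 0.   0.92 2.02] F [-10.8   6.3  10.4] T [1.15 1.58 1.33] open 0.103 grip 63.4
tool shift mm [ 1.6 -0.4 -1.1]
clock: 13.9
eef_pos: [489.1, 16.7, 173.0]
tcp_rot: [3.141, 0.005, -0.446]
contact_force: [-11.2, 8.1, 11.2]
opening: 0.097
grasp_force: 78.9
t 13.9 tcp [489.1  16.7 173. ] [ 3.141  0.005 -0.446] q [0.03 0.24 1.99 0.   0.92 2.05] F [-11.2   8.1  11.2] T [1.21 1.63 1.72] open 0.097 grip 78.9
tool shift mm [ 1.6 -0.5 -1. ]
```

Firmly seated: the torque rises from yaw ≈ -0.325, which agrees with the gauge yaw. Backing off to yaw ≈ 1.24.

```bash
python3 -m crank '[[0,0,0,0,0,-0.1,1],[0,0,0,0,0,-0.2,1],[0,0,0,0,0,-0.3,1],[0,0,0,0,0,-0.4,1],[0,0,-0.0001,0,0,-0.5,1]]'
python3 -m crank '[[0,0,0,0,0,-0.1,1],[0,0,-0.0001,0,0,-0.2,1],[0,0,-0.0001,0,0,-0.3,1],[0,0,-0.0001,0,0,-0.4,1],[0,0,-0.0002,0,0,-0.5,1]]'
python3 -m crank '[[0,0,0,0,0,-0.1,1],[0,0,-0.0001,0,0,-0.2,1],[0,0,-0.0001,0,0,-0.3,1],[0,0,-0.0001,0,0,-0.4,1],[0,0,-0.0002,0,0,-0.5,1]]'
python3 -m crank '[[0,0,0,0,0,-0.1,1],[0,0,0,0,0,-0.19,1],[0,0,0,0,0,-0.19,1],[0,0,0,0,0,-0.19,1],[0,0,0,0,0,-0.19,1]]'
python3 - <<'E'
from h import *
delta([490.8,16.4,174])
from rig import cams
f=cams.grab_frame("scene")["image"][:,:,::-1][150:280,215:395]; cv2.imwrite("pics/s5.png",cv2.resize(f,None,fx=4,fy=4,interpolation=cv2.INTER_CUBIC))
E
```

```text
clock: 14.4
eef_pos: [489.1, 16.3, 173.0]
tcp_rot: [-3.14, 0.005, 0.056]
contact_force: [-10.5, 4.5, 10.3]
opening: 0.097
grasp_force: 34.1
clock: 14.9
eef_pos: [489.2, 15.9, 173.2]
tcp_rot: [-3.139, 0.003, 0.556]
contact_force: [-9.7, 0.6, 9.1]
opening: 0.096
grasp_force: 34.0
clock: 15.4
eef_pos: [489.6, 15.6, 173.4]
tcp_rot: [-3.138, 0.002, 1.056]
contact_force: [-7.8, -0.2, 7.3]
opening: 0.095
grasp_force: 33.7
clock: 15.9
eef_pos: [489.7, 15.5, 173.5]
tcp_rot: [-3.139, 0.001, 1.242]
contact_force: [-7.2, -0.3, 7.8]
opening: 0.097
grasp_force: 33.9
t 15.9 tcp [489.7  15.5 173.5] [-3.139e+00  1.000e-03  1.242e+00] q [ 0.03  0.24  1.99 -0.    0.92  0.36] F [-7.2 -0.3  7.8] T [-0.13  1.1   0.02] open 0.097 grip 33.9
tool shift mm [ 1.2  0.7 -0.5]
```

View pics/s5.png

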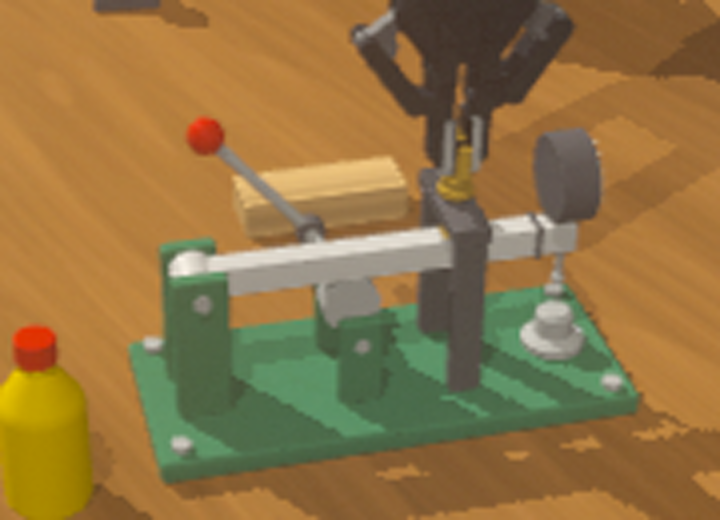

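The ball is back at its starting pixel (266,184), the arm is level, the tip is raised and the wing is gripped edge-on. Handing in.

```bash
python3 -c "
from rig import sign_off
print(sign_off())"
```

```text
the job is handed in; nothing more can be done
None
```

I let the arm down onto the anvil with the lever, then lifted and locked it again; the thumbscrew was seated, backed off about a quarter turn and is still gripped there, and the job is handed in (no verdict was returned).

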